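# Slide the spoon holder into its counter guide

### The arm

A 6-joint arm with a two-finger parallel gripper is mounted at the origin on a cart in front of the work surface, level with it; the furniture and walls round the work are solid. World frame = base frame: x ahead of the robot, y to its left, z up, the work surface at z = 0. Lengths are in m, angles in rad, forces in N, time in s.
With the tool pointing down it reaches from about 0.275 to 0.875 m from the base axis. Payload 12.5 kg.
Tool frame: the origin (TCP) lies at the very end of the fingers, on their centre line; the grasp point (between the pads) lies 19 mm behind it; z points along the fingers, x is the direction in which the jaws open and shut, and the axes are right-handed (so a half turn about z gives the same grasp; the last joint's range is limited). The gripper opens to 85 mm and grips with 20 to 120 N. Pads are 22 mm wide; open, the fingers measure 114 mm over their backs; the gripper's body (76 mm by 85 mm) begins 54 mm behind the grasp point. The pads swing forward as they close: fully open they stand 13 mm farther back than shut.
Start: joints at [1.085, 0.351, 1.652, -0, 1.139, -0.085], TCP at [0.215, 0.506, 0.231] pointing down, gripper open.
Joint ranges: [-2.75, 2.75], [-0.79, 2.1], [0.01, 2.65], [-1.57, 4.71], [0.07, 3.14], [-2.87, 2.87]. Speed limits (rad/s): [2.22, 2.22, 2.79, 3.14, 3.14, 3.14].

### API

Orientations are given as a unit quaternion [w, x, y, z].
In Python, from rig import manip, viewer, ticket gives the robot as it stands. The module is installed in compiled form; this text tells all that it offers.
- The arm moves only by the shell command python3 -m handwheel 'ROWS' [FORCE]. ROWS is JSON, one flat list of numbers, 7 for each row, row after row: the finger opening in cm, from 0 to 8.54, then the shift along the tool's x, y, z in cm, then the turn, a rotation vector about the tool's x, y, z in degrees. In form: [claw, dx, dy, dz, rx, ry, rz, claw, dx, dy, dz, rx, ry, rz, ...]. A call has exactly 5 rows; each row is the pose to reach, as a shift and turn from the pose measured when the call began, along the tool's axes at that moment; what a row does not reach only later rows make up. A row lasts 1/10 s, in which the tool goes at most 50 mm and 8.59 degrees, less where a joint would pass 70% of its speed; a pose out of reach is approached as far as the arm can. A call with a gripper value outside its range is refused whole. The fingers move at their own pace and stop on an object; FORCE is the grip in N (left out, the last holds). Time passes only in rows, so rows that repeat a pose let the fingers close, or fill a call up. It gives the time, the measured TCP pose, the force and the opening at its end, in the units of the state.
- manip.observe(): the state, without advancing time (a new reading comes with each control period).
- viewer.read_camera(name): name is "scene" or "top" or "wrist"; returns the picture (420x560x3 uint8, red, green, blue); there is no depth.
- viewer.camera_model(name): a dict with "intrinsics" (3x3 intrinsics, pixels), "k1" (the pictures are not rectified: a ray, as slopes to the right and down, at radius r is drawn at 1 + k1 r^2 times it, then the intrinsics apply), "rvec" (rotation vector, rad) and "tvec" (3), from world to camera coordinates, as OpenCV has them; the wrist camera has in their place "tool_from_camera" (4x4, takes a point from camera to tool coordinates, whose origin is the TCP and whose axes are the tool frame's). Camera axes: x right, y down, z forward; pixel columns grow to the right and rows downward; lengths in m; the calibration is good to about 2 mm. A picture is of the moment at which its call begins: read the wrist's pose just before it. camera_model takes no time and is no camera call.
- ticket.sign_off(): hands the job in, once; it reports no verdict.
The state is a dict: "time_s": time; "qpos": joint angles; "dq": joint speeds; "joint_torque": joint torques, N m; "ee_pos": TCP position; "orientation": TCP orientation; "wrist_force": force on the tool from outside, world axes, zero at the start; "torque": the same for the moment, N m; "width": finger opening in m.
Only numpy, scipy, OpenCV 4.12 (cv2) and the standard library are available. Lean on these libraries where they do the work, as an engineer would, in place of code of your own. Each camera call takes 0.05 s, during which the arm holds its last target. There are 200 camera calls.

### The job

Put the slide-in spoon holder (the square steel cup standing on a neck with an oblong foot plate) back into the steel guide on the counter: bring its foot in through the guide's open, flared end, under the two lips, and slide it along until it is fully home at the end stop. Leave it standing there upright with the foot flat on the counter, and do not disturb the similar square cup on the round disc.

Things in the scene. Friction and masses are not known exactly. Their poses are not given: they have to be found in the camera images.
- holder: Slide-in spoon holder, loose, steel, 0.2-0.45 kg, upright. Origin: centre of the foot's underside, x along the foot, z up. Foot 80 (x) x 50 (y) x 8 mm thick; neck 30 (x) x 16 (y) mm up to z=40; then an empty square cup, 44 x 44 mm outside, sides parallel to x and y, 3 mm walls, z=40 to 100 mm. Grip it across two opposite cup sides. Either end of the foot may lead.
- rail: Guide: two steel strips fixed to the counter, x=-85 (open end, facing the robot at yaw 0) to x=+85 mm (end stop, 36 mm high). Origin: on the counter, midway, x along the slide to the stop, z up. Inside width 70 mm. Lips at z=24 to 28 mm leave a 40 mm slot for the neck; the foot, too wide for the slot, slides below them on the bare counter. Side walls flare out before the open end to x=-108 mm.
- rail_home (a point): Point on the counter on the guide's middle line, 40 mm before the end stop (x=+45 mm from its origin; same axes): the holder's origin is here when its foot touches the stop. The open end lies 130 mm back along -x; 70 mm of counter before the flares is free. Tall samovar beyond world x=0.57 m where y is over 0.12 m, tall rack beyond x=0.58 m where y is below -0.17 m: keep clear.
- disc_cup: The other cup, not to be disturbed: the same 44 mm square steel cup but without neck or oblong foot, standing directly on a round disc of 90 mm diameter, 69 mm tall in all, loose. Origin: centre of the disc's underside.

How it is judged:
On the way:
1. the leading end of the holder's foot is low in the guide's open end, in line with the guide (x of holder in the frame of rail between -0.13 and -0.05 m and y of holder in the frame of rail between -0.018 and 0.018 m and z of holder in the frame of rail below 0.018 m and angle between the x axis of holder and the x axis of rail, either way round below 0.35 rad), for 0.05 s.
At the end, for the whole second after the job is handed in: The holder stands at rest in the guide with its foot under the lips, flat on the counter (within 6 mm) and upright (within 7 degrees), its foot within 15 mm of the end stop, in line with the guide within 15 degrees and 16 mm (x of holder in the frame of rail between 0.03 and 0.05 m and y of holder in the frame of rail between -0.016 and 0.016 m and z of holder in the frame of rail below 0.006 m and angle between the x axis of holder and the x axis of rail, either way round below 0.26 rad and angle between holder's own z axis and vertical below 0.12 rad and linear speed of holder below 0.02 m/s); the robot touches nothing.
It fails at once if the cup on the round disc is shifted by more than 30 mm or knocked over (distance of disc_cup from where it was at the start of the episode above 0.03 m or angle between disc_cup's own z axis and vertical above 0.5 rad).
It also fails if it takes over 45 s, if anything falls off the work surface, if the arm or the gripper's body presses on something with over 40 N, if the wrist force passes 120 N, or if a joint passes its speed limit or range.

## Working session

There is one attempt and no reset: what is moved stays moved. The work goes in short steps, Python scripts to look and compute and a shell command to move; the robot and the scene stay as the last step left them, time stands still between calls to the robot, and variables do not carry over. Pictures are saved under pics/ and viewed, about 8 in all and at most 12, crops included, and the job is handed in when it is done.

```bash
mkdir -p pics; cat > h.py <<'E'
import numpy as np, cv2
from scipy.spatial.transform import Rotation as R
from rig import manip, viewer, ticket
def cam(name):
    m=viewer.camera_model(name);K=np.array(m["intrinsics"],float)
    if "tvec" in m:
        Rw=R.from_rotvec(np.ravel(m["rvec"])).as_matrix();t=np.ravel(m["tvec"]);return K,m["k1"],Rw.T,-Rw.T@t
    s=manip.observe();T=np.array(m["tool_from_camera"])
    q=s["orientation"];Rt=R.from_quat([q[1],q[2],q[3],q[0]]).as_matrix()
    return K,m["k1"],Rt@T[:3,:3],Rt@T[:3,3]+np.array(s["ee_pos"])
def ray(c,px,z):
    "pixels -> world points on plane z"
    K,k1,Rc,o=c
    p=np.atleast_2d(np.array(px,float));d=(p-K[:2,2])/[K[0,0],K[1,1]]
    rd=np.linalg.norm(d,axis=1,keepdims=True);r=rd.copy()
    for _ in range(20): r=rd/(1+k1*r**2)
    v=np.c_[d*r/np.maximum(rd,1e-9),np.ones(len(p))]@Rc.T
    return o+v*((z-o[2])/v[:,2:3])
def pix(c,P):
    K,k1,Rc,o=c;q=(np.atleast_2d(P)-o)@Rc;q=q[:,:2]/q[:,2:];r2=(q**2).sum(1,keepdims=True)
    return q*(1+k1*r2)*[K[0,0],K[1,1]]+K[:2,2]
def snap(name,f):
    c=cam(name);im=viewer.read_camera(name);cv2.imwrite(f"pics/{f}.png",im[:,:,::-1]);np.savez(f"pics/{f}.npz",*c);return c,im
def load(f):
    z=np.load(f"pics/{f}.npz");return [z[k] for k in z.files],cv2.imread(f"pics/{f}.png")
E
python3 - <<'E'
from h import *
for n in("top","scene"):
    c,_=snap(n,n+"0");print(n,c[3],c[2][:,2],c[0][0,0])
s=manip.observe();print(s)
E
```

```text
top [0.42664683 0.01112131 1.02557204] [ 0.09202707 -0.00545181 -0.99574158] 481.6701566776642
scene [-0.00353593 -0.61147093  0.85839727] [ 0.47436702  0.5316761  -0.70163841] 502.4177240079237
{'time_s': 0.1, 'qpos': array([ 1.08540185e+00,  3.51183111e-01,  1.65236165e+00,  4.25275602e-06,
        1.13910364e+00, -8.46118241e-02]), 'dq': array([-2.53688948e-04,  4.86860474e-05, -1.47104754e-03,  9.86152784e-04,
       -4.77405103e-04, -6.17388482e-04]), 'joint_torque': array([ 1.64968962e-03, -5.06824708e+01, -2.91877002e+01, -8.03141234e-05,
        2.74355756e-03, -3.55682374e-06]), 'ee_pos': array([0.21441758, 0.5061574 , 0.23081125]), 'orientation': array([ 2.51564981e-04,  8.33708686e-01,  5.52204263e-01, -4.64079063e-04]), 'wrist_force': array([-0.8416151 ,  0.10759333, -0.64896776]), 'torque': array([-0.0030807 ,  0.01373513,  0.00600426]), 'width': 0.08543625921431809}
```

View pics/top0.png

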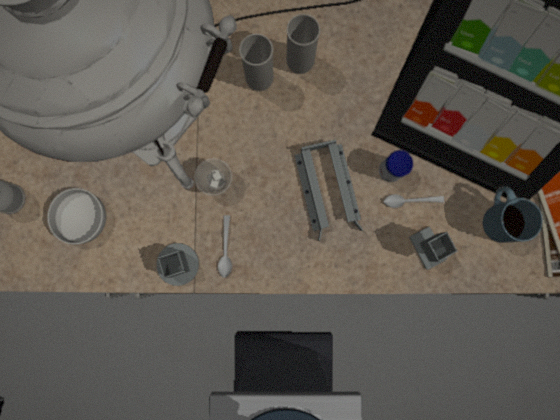

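View pics/scene0.png

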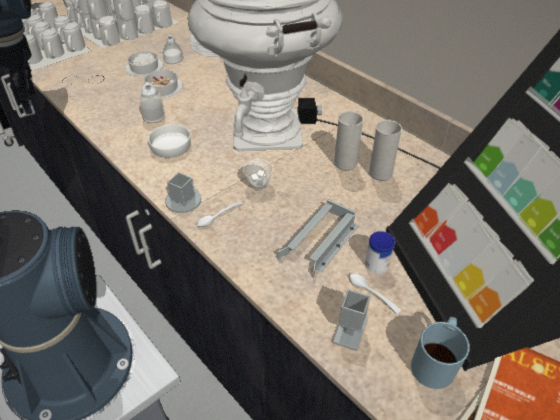

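The top view shows the holder near (432,247), the rail with its stop near (320,145) and open end near (340,230), and the disc cup at (178,263), well away from the others. The scene view agrees. I'll enlarge the rail and holder next.

```bash
python3 - <<'E'
from h import *
c,im=load("top0")
cr=cv2.resize(im[125:275,285:470],None,fx=4.3,fy=4,interpolation=cv2.INTER_CUBIC)
cr=np.clip(cr*1.5,0,255).astype(np.uint8)
for u in range(290,470,10):cv2.putText(cr,str(u),(int((u-285)*4.3),10),0,.33,(0,255,255),1);cv2.line(cr,(int((u-285)*4.3),12),(int((u-285)*4.3),18),(0,255,255),1)
for v in range(130,275,10):cv2.putText(cr,str(v),(0,int((v-125)*4)+4),0,.33,(0,255,255),1)
cv2.imwrite("pics/top0c.png",cr)
E
```

```text
(no output)
```

View pics/top0c.png

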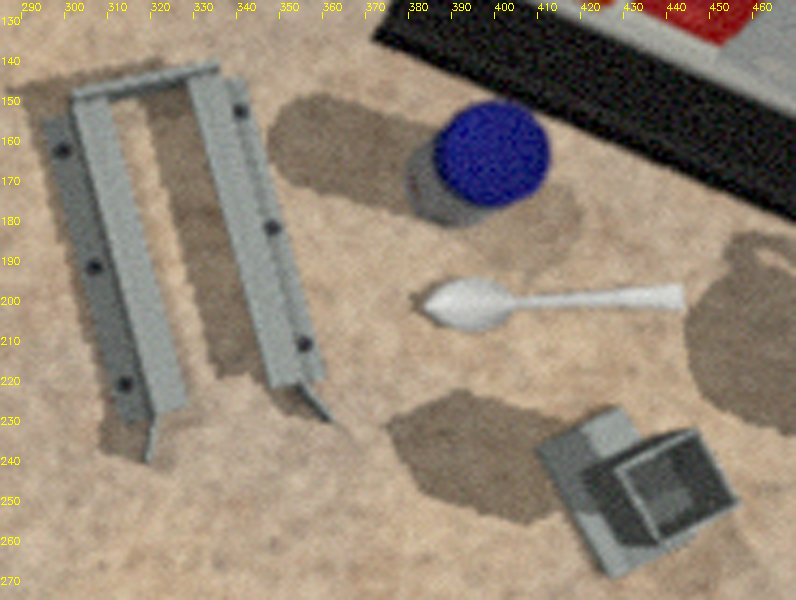

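The crop shows both lips clearly, with open ends at about (153,412)-(187,402) and (272,388)-(303,380) in crop pixels. It also shows the holder's rim quadrilateral and three foot corners. I'll convert these to world coordinates.

```bash
python3 - <<'E'
from h import *
c,_=load("top0")
f=lambda P,z:ray(c,np.array(P,float)/[4.3,4]+[285,125],z)[:,:2]
np.set_printoptions(precision=4,suppress=True)
L=f([(107,97),(187,402),(73,100),(153,412)],.028);Rr=f([(190,88),(272,388),(222,78),(303,381)],.028)
print(L,Rr)
for a,b in(L[:2],L[2:],Rr[:2],Rr[2:]):
    d=a-b;print("yaw",np.degrees(np.arctan2(d[1],d[0])),np.linalg.norm(d))
e=(L[1]+L[3]+Rr[1]+Rr[3])/4;d=L[0]-L[1]+Rr[0]-Rr[1]+L[2]-L[3]+Rr[2]-Rr[3];d/=np.linalg.norm(d)
n=np.array([-d[1],d[0]]);print("inner gap",(L[1]-Rr[1])@n,"outer",(L[3]-Rr[3])@n)
print("open",e,"home",e+.13*d,"yaw",np.degrees(np.arctan2(d[1],d[0])))
s=f([(70,92),(218,62)],.036);print("stop top corners in rail",[((p-e)@d-.085,(p-e)@n) for p in s])
r=f([(615,468),(697,430),(738,502),(660,542)],.1);print("rim",r,r.mean(0),[np.linalg.norm(r[i]-r[i-1]) for i in range(4)])
g=f([(537,450),(620,406),(612,578)],.008);print("foot",g,[np.linalg.norm(g[0]-g[1]),np.linalg.norm(g[0]-g[2])],"centre",(g[1]+g[2])/2)
for a in(g[0]-g[2],g[1]-g[0],r[0]-r[3],r[1]-r[2],r[1]-r[0],r[2]-r[3]):print("dir",np.degrees(np.arctan2(a[1],a[0])))
s=manip.observe();q=s["orientation"];print(R.from_quat([q[1],q[2],q[3],q[0]]).as_matrix())
print("disc",ray(c,(178,263),.03))
E
```

```text
[[ 0.6641 -0.0494]
 [ 0.5028 -0.0876]
 [ 0.6624 -0.0327]
 [ 0.4975 -0.0712]] [[ 0.6691 -0.0902]
 [ 0.5102 -0.1289]
 [ 0.6746 -0.1061]
 [ 0.5139 -0.144 ]]
yaw 13.339480958595738 0.16577686649893028
yaw 13.134611330662683 0.1692936030596974
yaw 13.675306623648028 0.1635876176047918
yaw 13.288876473928516 0.1651626670482325
inner gap 0.04187657782163619 outer 0.07467799742535504
open [ 0.5061 -0.1079] home [ 0.6326 -0.0779] yaw 13.357400950146987
stop top corners in rail [(np.float64(0.08717208000074404), np.float64(0.038314217906446776)), (np.float64(0.08647187619768328), np.float64(-0.03589408110605078))]
rim [[ 0.4657 -0.2735]
 [ 0.4842 -0.3115]
 [ 0.4493 -0.3294]
 [ 0.43   -0.2932]] [ 0.4573 -0.3019] [np.float64(0.04077578229595274), np.float64(0.04225162876643439), np.float64(0.039218318105921454), np.float64(0.04099436240377146)]
foot [[ 0.4791 -0.263 ]
 [ 0.5027 -0.3051]
 [ 0.4114 -0.299 ]] [np.float64(0.04826381809056793), np.float64(0.07675784743785478)] centre [ 0.457  -0.3021]
dir 28.00100724003503
dir -60.79766718618607
dir 28.85976909706987
dir 27.097120098494813
dir -64.06525974932053
dir -61.950959332963656
[[ 0.3901  0.9208 -0.0005]
 [ 0.9208 -0.3901 -0.0009]
 [-0.0011 -0.0001 -1.    ]]
disc [[0.4241 0.2233 0.03  ]]
```

The sizes agree with the given ones: rim about 41-42 mm, foot 77x48, slot 42, lips about 166 long. Holder is at (0.457,-0.302) with yaw 28°, rail yaw is 13.4°, and home is (0.633,-0.078). I'll grip along holder x (tool yaw 28°), so the first leg moves towards the holder while turning 39°.

```bash
cat > go.py <<'E'
import sys
from h import *
# go.py x y z yaw(deg) : shift and turn still to go, in tool axes (cm, deg)
x,y,z,yaw=map(float,sys.argv[1:5]);s=manip.observe();q=s["orientation"];Rt=R.from_quat([q[1],q[2],q[3],q[0]])
a=np.radians(yaw);G=R.from_matrix(np.array([[np.cos(a),np.sin(a),0],[np.sin(a),-np.cos(a),0],[0,0,-1]]))
print("t",round(s["time_s"],2),"tcp",np.round(s["ee_pos"],4),"F",np.round(s["wrist_force"],1),"w",round(s["width"],4),"q",np.round(s["qpos"],2))
print("shift cm",np.round(Rt.inv().apply(np.array([x,y,z])-s["ee_pos"])*100,2),"turn deg",np.round((Rt.inv()*G).as_rotvec(degrees=True),2))
E
python3 -m handwheel '[8.5,-3.8,3.2,0,0,0,7.8, 8.5,-7.7,6.4,0,0,0,15.6, 8.5,-11.5,9.6,0,0,0,23.4, 8.5,-15.4,12.8,0,0,0,31.2, 8.5,-19.2,16,0,0,0,39]' 60; python3 go.py .457 -.302 .231 28
```

```text
time_s: 0.6
ee_pos: [0.2866, 0.2653, 0.2309]
orientation: [0.0, 0.971, 0.24, -0.0]
wrist_force: [1.9, -0.6, 0.4]
width: 0.0846
t 0.6 tcp [0.2866 0.2653 0.2309] F [ 1.9 -0.6  0.4] w 0.0846 q [ 0.63  0.05  2.03 -0.    1.06  0.14]
shift cm [-1.134e+01  5.814e+01  4.000e-02] turn deg [ 0.04  0.06 -0.25]
```

```bash
python3 -m handwheel '[8.5,-0.9,4.8,0,0,0,0, 8.5,-1.9,9.6,0,0,0,0, 8.5,-2.8,14.4,0,0,0,0, 8.5,-3.7,19.2,0,0,0,0, 8.5,-4.7,24,0,0,0,0]' >/dev/null; python3 -m handwheel '[8.5,-0.9,4.8,0,0,0,0, 8.5,-1.9,9.6,0,0,0,0, 8.5,-2.8,14.4,0,0,0,0, 8.5,-3.7,19.2,0,0,0,0, 8.5,-4.7,24,0,0,0,0]'>/dev/null;  python3 go.py .457 -.302 .231 28
```

```text
t 1.6 tcp [ 0.4271 -0.2074  0.2313] F [1.1 1.  1.3] w 0.0856 q [-0.55  0.21  1.84 -0.    1.09 -1.03]
shift cm [-1.75  9.77  0.03] turn deg [ 0.04  0.03 -0.27]
```

```bash
python3 -m handwheel '[8.5,-0.6,3.3,0,0,0,0, 8.5,-1.2,6.6,0,0,0,0, 8.5,-1.7,9.8,0,0,0,0, 8.5,-1.7,9.8,0,0,0,0, 8.5,-1.7,9.8,0,0,0,0]' >/dev/null;  python3 go.py .457 -.302 .231 28; python3 - <<'E'
from h import *
c,im=snap("wrist","w1");print(c[3],c[2])
print(pix(c,[[.457,-.302,.1],[.457,-.302,.008]]))
E
```

```text
t 2.1 tcp [ 0.4572 -0.3021  0.2307] F [-0.2 -0.3  0.4] w 0.0847 q [-0.67  0.35  1.66 -0.    1.14 -1.15]
shift cm [-0.02 -0.02 -0.03] turn deg [-0.04  0.05 -0.32]
[ 0.42026582 -0.23014216  0.37341088] [[ 8.85776266e-01  4.40952700e-01  1.44779565e-01]
 [ 4.64112483e-01 -8.41639731e-01 -2.76119842e-01]
 [ 9.64441933e-05  3.11774406e-01 -9.50156151e-01]]
[[272.7518055  203.10647847]
 [272.97311507 179.89802101]]
```

View pics/w1.png

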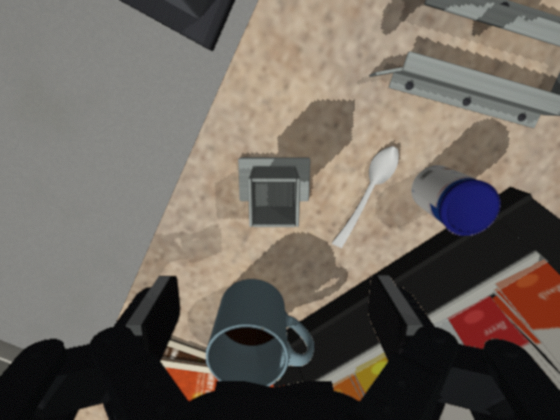

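In the wrist view the rim spans columns 250-300 and rows 178-227, centred at (275,202). I predicted (273,203), so it agrees within about 1 mm and is square to the jaws. The mug, at about (255,340), is clear. I'll descend.

```bash
python3 -m handwheel '[8.5,0.1,0,4,0,0,0, 8.5,0.1,0,8.5,0,0,0, 8.5,0.1,0,12,0,0,0, 8.5,0.1,0,15,0,0,0, 8.5,0.1,0,17,0,0,0]' >/dev/null;  python3 go.py .458 -.302 .057 28
```

```text
t 2.65 tcp [ 0.4571 -0.2994  0.0591] F [0.5 0.4 0.8] w 0.0847 q [-0.66  0.58  1.78 -0.    0.78 -1.15]
shift cm [-0.04  0.27  0.21] turn deg [-0.15  0.1  -0.22]
```

```bash
python3 -m handwheel '[8,0,0,0.5,0,0,0, 6,0,0,0.5,0,0,0, 4,0,0,0.5,0,0,0, 4,0,0,0.5,0,0,0, 4,0,0,0.5,0,0,0]' 60 >/dev/null;  python3 go.py .458 -.302 .055 28; python3 -m handwheel '[3.8,0,0,0,0,0,0, 3.8,0,0,0,0,0,0, 3.8,0,0,0,0,0,0, 3.8,0,0,0,0,0,0, 3.8,0,0,0,0,0,0]' 60 >/dev/null;  python3 go.py .458 -.302 .055 28
```

```text
t 3.15 tcp [ 0.4578 -0.2996  0.0555] F [-1.7  1.7  6.9] w 0.0436 q [-0.66  0.59  1.79 -0.    0.77 -1.15]
shift cm [-0.09  0.22  0.05] turn deg [-0.05  0.04 -0.22]
t 3.65 tcp [ 0.4577 -0.2997  0.0555] F [-0.5  0.9  0.9] w 0.0433 q [-0.66  0.59  1.79 -0.    0.77 -1.15]
shift cm [-0.08  0.22  0.05] turn deg [-0.06  0.04 -0.22]
```

Gripped at 43 mm. Now lift 5 cm and carry it to in front of the flares, at rail x about -0.155 and yaw 13.4°.

```bash
python3 -m handwheel '[3.8,0,0,-1,0,0,0, 3.8,0,0,-2.5,0,0,0, 3.8,0,0,-4,0,0,0, 3.8,0,0,-5,0,0,0, 3.8,0,0,-5,0,0,0]' >/dev/null;  python3 go.py .437 -.124 .105 13.4
```

```text
t 4.15 tcp [ 0.4583 -0.3001  0.107 ] F [ 0.9 -0.7 -3.2] w 0.0438 q [-0.66  0.51  1.76 -0.    0.87 -1.15]
shift cm [  6.32 -16.58   0.18] turn deg [ 0.07 -0.02 14.38]
```

```bash
python3 -m handwheel '[3.8,1.3,-3.3,0,0,0,2.9, 3.8,2.6,-6.6,0,0,0,5.8, 3.8,3.9,-10,0,0,0,8.6, 3.8,5.2,-13.3,0,0,0,11.5, 3.8,6.3,-16.6,0,0,0,14.4]' >/dev/null; python3 -m handwheel '[3.8,0,0,0,0,0,0, 3.8,0,0,0,0,0,0, 3.8,0,0,0,0,0,0, 3.8,0,0,0,0,0,0, 3.8,0,0,0,0,0,0]' >/dev/null;  python3 go.py .437 -.124 .105 13.4
python3 - <<'E'
from h import *
c,im=snap("wrist","w2");c2,im2=snap("scene","s2");c3,im3=snap("top","t2")
a=im[:,:,::-1];b=cv2.resize(im2[170:380,230:450],None,fx=2,fy=2)[:,:,::-1]
cv2.imwrite("pics/w2s2.png",np.clip(np.hstack([a[:,:360],b])*1.3,0,255).astype(np.uint8))
E
```

```text
t 5.15 tcp [ 0.4363 -0.1231  0.1063] F [ 0.4 -0.6 -3. ] w 0.0436 q [-0.38  0.37  2.   -0.    0.77 -0.61]
shift cm [0.05 0.1  0.13] turn deg [ 0.05 -0.01 -0.2 ]
```

View pics/w2s2.png

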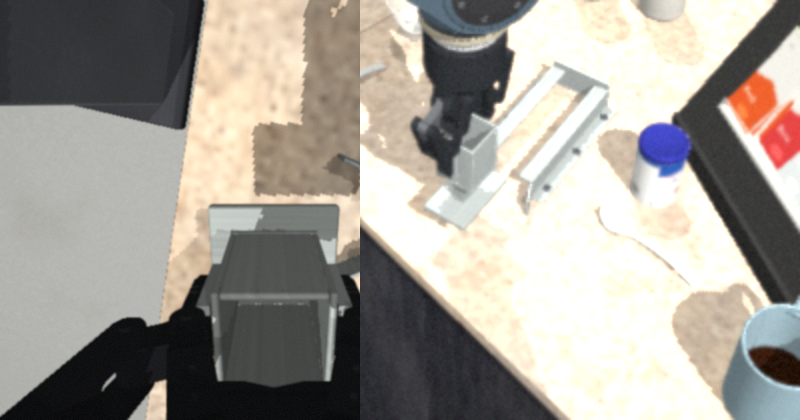

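The holder is held upright; the foot's edge runs from (210,205) to (338,205) in the wrist view. From that I'll work out the holder's position relative to the tool and the rail.

```bash
python3 - <<'E'
from h import *
np.set_printoptions(precision=4,suppress=True)
c,_=load("w2");p=ray(c,[(210,205),(338,206)],.059)[:,:2]
d=p[1]-p[0];L=np.linalg.norm(d);d/=L;n=np.array([-d[1],d[0]]);ctr=p.mean(0)-n*.025
print("len",L,"yaw",np.degrees(np.arctan2(d[1],d[0])),"holder",ctr)
a=np.radians(13.36);D=np.array([np.cos(a),np.sin(a)]);N=np.array([-D[1],D[0]]);o=np.array([.5061,-.1079])+.085*D
t=np.array([.4363,-.1231])
print("rail o",o,"tcp in rail",(t-o)@D,(t-o)@N,"holder",(ctr-o)@D,(ctr-o)@N)
E
```

```text
len 0.07663674958194897 yaw 12.686316202218482 holder [ 0.4371 -0.1246]
rail o [ 0.5888 -0.0883] tcp in rail -0.15642327729750066 0.0013399477916406493 holder -0.15600922342130275 -0.0003113631716938942
```

```bash
python3 -m handwheel '[3.8,0,0,1.5,0,0,-0.2, 3.8,0,0,3,0,0,-0.2, 3.8,0,0,4.2,0,0,-0.2, 3.8,0,0,4.7,0,0,-0.2, 3.8,0,0,4.7,0,0,-0.2]' >/dev/null;  python3 go.py .5057 -.1067 .058 13.4; python3 - <<'E'
from h import *
c,im=snap("wrist","w3")
E
```

```text
t 5.8 tcp [ 0.436  -0.1228  0.0589] F [-0.2  0.7 -2.9] w 0.0432 q [-0.38  0.46  2.03 -0.    0.66 -0.61]
shift cm [7.16 0.05 0.09] turn deg [0.01 0.04 0.02]
```

View pics/w3.png

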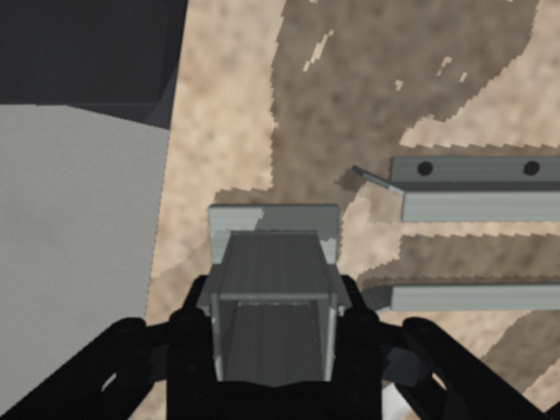

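The view shows the guide mouth ahead: the near lip's inner edge is at row 221, the far lip's at about row 286, and the foot edge is at row 205. I'll check the centre line from here.

```bash
python3 - <<'E'
from h import *
np.set_printoptions(precision=4,suppress=True)
c,im=load("w3")
for col in(420,480,540):
    print(col,np.abs(np.diff(cv2.GaussianBlur(im[:,:,1],(1,3),0)[180:325,col-3:col+4].mean(1))).round().astype(int).nonzero()[0][:0])
    g=im[180:325,col-4:col+5,1].mean(1);e=np.diff(g);k=np.where(abs(e)>10)[0];print([(int(i)+180,int(e[i])) for i in k])
a=np.radians(13.36);D=np.array([np.cos(a),np.sin(a)]);N=np.array([-D[1],D[0]]);o=np.array([.5888,-.0883])
for P,z in (((402,190),.028),((402,221.5),.028),((555,221.5),.028),((392,286),.028),((555,285),.028),((402,310),.028),((210,206),.0115),((338,206),.0115)):
    p=ray(c,P,z)[0,:2]-o;print(P,p@D,p@N)
E
```

```text
420 []
[(181, -10), (190, 16), (191, 23), (192, 22), (193, 16), (222, 11), (233, -18), (234, -21), (235, -12), (284, 11), (285, 20), (286, 22), (287, 18), (315, -21), (316, -48), (317, -53), (318, -26)]
480 []
[(180, -10), (190, 20), (191, 23), (192, 21), (193, 14), (234, -13), (235, -17), (236, -14), (284, 20), (285, 22), (286, 21), (287, 11)]
540 []
[(180, -11), (189, 11), (190, 22), (191, 22), (192, 18), (193, 10), (233, -16), (234, -22), (235, -17), (283, 15), (284, 23), (285, 21), (286, 14), (308, -12), (309, -14)]
(402, 190) -0.08701773753240098 0.03891859395044898
(402, 221.5) -0.08482572557762769 0.020868373407316843
(555, 221.5) 0.0019443477353444584 0.020863222721241036
(392, 286) -0.08578673854926988 -0.019914410572528764
(555, 285) 0.012984429024540127 -0.01969186627705805
(402, 310) -0.07771588605456263 -0.0366313878708612
(210, 206) -0.19443799288596478 0.024788402998495718
(338, 206) -0.11773212719618552 0.02482825744240971
```

The rail centre reads y=+0.5 mm, its mouth x=-0.086, and the holder y=-0.2 mm, so it is aligned. I'll slide in along tool x, in stages.

```bash
python3 -m handwheel '[3.8,1,0,0,0,0,0, 3.8,2.5,0,0,0,0,0, 3.8,4,0,0,0,0,0, 3.8,5.5,0,0,0,0,0, 3.8,6,0,0,0,0,0]' >/dev/null;  python3 go.py .631 -.0762 .058 13.4;python3 -m handwheel '[3.8,1,0,0,0,0,0, 3.8,2.5,0,0,0,0,0, 3.8,4,0,0,0,0,0, 3.8,5.5,0,0,0,0,0, 3.8,6,0,0,0,0,0]' >/dev/null;  python3 go.py .631 -.0762 .058 13.4
```

```text
t 6.35 tcp [ 0.4967 -0.1088  0.0601] F [ 0.3 -0.  -2.1] w 0.0436 q [-0.31  0.53  1.89 -0.    0.72 -0.54]
shift cm [13.82 -0.04  0.24] turn deg [ 0.11 -0.11  0.05]
t 6.85 tcp [ 0.5564 -0.0945  0.0604] F [ 0.8 -0.4 -3.3] w 0.0435 q [-0.25  0.6   1.74 -0.    0.79 -0.49]
shift cm [ 7.68 -0.04  0.27] turn deg [ 0.13 -0.17  0.08]
```

```bash
python3 -m handwheel '[3.8,1,0,0.1,0,0,0, 3.8,2.5,0,0.2,0,0,0, 3.8,4,0,0.3,0,0,0, 3.8,5.5,0,0.3,0,0,0, 3.8,5.9,0,0.3,0,0,0]' >/dev/null;  python3 go.py .631 -.0762 .0565 13.4;python3 -m handwheel '[3.8,0.3,0,0.1,0,0,0, 3.8,0.7,0,0.1,0,0,0, 3.8,1,0,0.2,0,0,0, 3.8,1.3,0,0.2,0,0,0, 3.8,1.5,0,0.2,0,0,0]' >/dev/null;  python3 go.py .631 -.0762 .0555 13.4
```

```text
t 7.35 tcp [ 0.6148 -0.0805  0.0576] F [ 0.2  0.5 -1.9] w 0.0431 q [-0.2   0.69  1.59 -0.    0.87 -0.44]
shift cm [ 1.67 -0.04  0.12] turn deg [ 0.15 -0.21  0.09]
t 7.85 tcp [ 0.6295 -0.077   0.0556] F [-0.   0.9 -2.5] w 0.0433 q [-0.19  0.71  1.54 -0.    0.88 -0.43]
shift cm [ 0.16 -0.05  0.02] turn deg [ 0.15 -0.21  0.08]
```

```bash
python3 -m handwheel '[3.8,0.1,0,0,0,0,0, 3.8,0.2,0,0,0,0,0, 3.8,0.3,0,0,0,0,0, 3.8,0.3,0,0,0,0,0, 3.8,0.3,0,0,0,0,0]' >/dev/null;  python3 go.py .631 -.0762 .0555 13.4; python3 -m handwheel '[3.8,0.1,0,0,0,0,0, 3.8,0.2,0,0,0,0,0, 3.8,0.2,0,0,0,0,0, 3.8,0.2,0,0,0,0,0, 3.8,0.2,0,0,0,0,0]' >/dev/null;  python3 go.py .631 -.0762 .0555 13.4
```

```text
t 8.35 tcp [ 0.6318 -0.0765  0.0556] F [-5.7 -2.   0. ] w 0.0436 q [-0.19  0.71  1.54 -0.    0.89 -0.43]
shift cm [-0.07 -0.05  0.01] turn deg [ 0.13 -0.13  0.09]
t 8.85 tcp [ 0.6321 -0.0765  0.0556] F [-12.   -4.3   6.9] w 0.0433 q [-0.19  0.72  1.53 -0.    0.89 -0.43]
shift cm [-0.1  -0.05  0.01] turn deg [0.1  0.11 0.11]
```

Contact with the stop: 6 then 12 N back along the rail, at the expected place. I'll ease off slightly, set it down and open.

```bash
python3 -m handwheel '[3.8,-0.1,0,0.1,0,0,0, 3.8,-0.1,0,0.1,0,0,0, 3.8,-0.1,0,0.1,0,0,0, 3.8,-0.1,0,0.1,0,0,0, 3.8,-0.1,0,0.1,0,0,0]' >/dev/null;  python3 go.py .631 -.0762 .0555 13.4
```

```text
t 9.35 tcp [ 0.6319 -0.0767  0.0555] F [-2.1  0.4  5.9] w 0.0437 q [-0.19  0.71  1.53 -0.    0.89 -0.43]
shift cm [-0.07 -0.07  0.  ] turn deg [0.13 0.   0.1 ]
```

```bash
python3 -m handwheel '[4.6,0,0,0,0,0,0, 5.2,0,0,0,0,0,0, 6.5,0,0,0,0,0,0, 8.5,0,0,0,0,0,0, 8.5,0,0,0,0,0,0]' >/dev/null;  python3 go.py .631 -.0762 .0555 13.4; python3 -m handwheel '[8.5,0,0,0,0,0,0, 8.5,0,0,-1,0,0,0, 8.5,0,0,-3,0,0,0, 8.5,0,0,-6,0,0,0, 8.5,0,0,-10,0,0,0]' >/dev/null;  python3 go.py .631 -.0762 .2 13.4
python3 - <<'E'
from h import *
c,im=snap("wrist","w4");c2,im2=snap("scene","s4")
a=im[:,:,::-1];b=cv2.resize(im2[150:290,240:400],None,fx=2.5,fy=3)[:,:,::-1]
cv2.imwrite("pics/w4s4.png",np.clip(np.hstack([a[:,120:520],b])*1.3,0,255).astype(np.uint8))
E
```

```text
t 9.85 tcp [ 0.6318 -0.0767  0.0554] F [ 0.1 -0.3 -0.2] w 0.0848 q [-0.19  0.71  1.53 -0.    0.89 -0.43]
shift cm [-0.07 -0.07 -0.01] turn deg [0.12 0.01 0.1 ]
t 10.35 tcp [ 0.6311 -0.0763  0.1559] F [ 0.1 -1.1  0.6] w 0.0853 q [-0.19  0.58  1.48 -0.    1.08 -0.43]
shift cm [-0.01 -0.01 -4.41] turn deg [0.07 0.12 0.1 ]
```

View pics/w4s4.png

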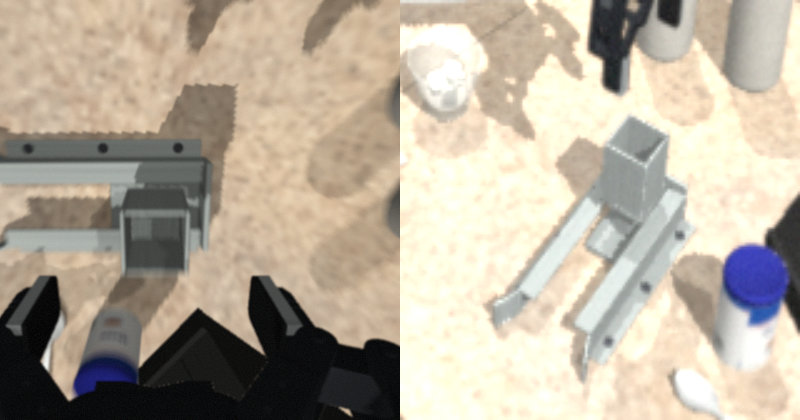

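The released holder stands upright in the guide, its foot under the lips and against the stop. One numeric check of its position and of the disc cup remains, before and after.

```bash
python3 -m handwheel '[8.5,0,0,-2,0,0,0, 8.5,0,0,-4,0,0,0, 8.5,0,0,-4,0,0,0, 8.5,0,0,-4,0,0,0, 8.5,0,0,-4,0,0,0]' >/dev/null; python3 - <<'E'
from h import *
np.set_printoptions(precision=4,suppress=True)
c,im=load("w4");a=np.radians(13.36);D=np.array([np.cos(a),np.sin(a)]);N=np.array([-D[1],D[0]]);o=np.array([.5888,-.0883])
for P,z in (((242,209),.1),((310,209),.1),((308,275),.1),((242,275),.1),((231,200),.008)):
    p=ray(c,P,z)[0,:2]-o;print(P,p@D,p@N)
_,s0=load("scene0");_,s4=load("s4");print("disc cup change",np.abs(s0.astype(int)-s4)[165:215,160:207].mean())
s=manip.observe();print(s["ee_pos"],s["wrist_force"],s["time_s"])
E
```

```text
(242, 209) 0.024287961150567867 0.020286990407981733
(310, 209) 0.06697204745769796 0.02038904905336908
(308, 275) 0.06732988733979887 -0.02611991961040793
(242, 275) 0.022976338018241813 -0.02623613459506034
(231, 200) 0.005232294728160689 -0.000262960615482791
disc cup change 12.131205673758865
[ 0.6335 -0.0766  0.2005] [-0.0293  0.3822 -0.2529] 10.95
```

```bash
python3 - <<'E'
from h import *
_,a=load("scene0");c,b=snap("scene","s5");b=b[:,:,::-1]
r=cv2.matchTemplate(np.ascontiguousarray(b[150:230,145:222]),a[165:215,160:207],cv2.TM_CCOEFF_NORMED);print(cv2.minMaxLoc(r),"expected (15,15)")
cv2.imwrite("pics/cmp.png",np.hstack([cv2.resize(i[150:230,140:230],None,fx=4,fy=4) for i in(a,b)]))
E
```

```text
(-0.09093881398439407, 0.9982163310050964, (1, 27), (15, 15)) expected (15,15)
```

View pics/cmp.png

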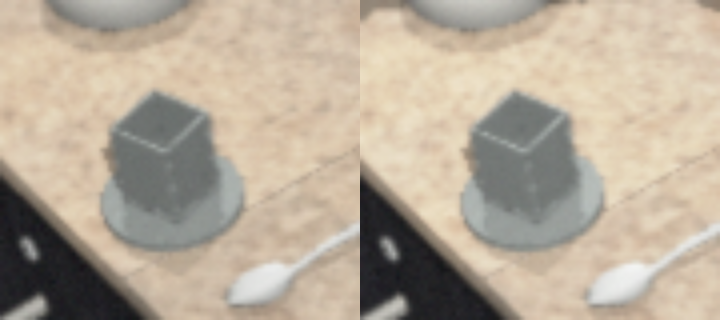

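The disc cup is in exactly the same place (match at 15,15 as expected); only the lighting differs. Handing in.

```bash
python3 -c "from rig import ticket; print(ticket.sign_off())"
```

```text
the job is handed in; nothing more can be done
None
```

The holder is back in the guide, standing upright with its foot under the lips and against the end stop, and I handed the job in at about 11 s. I gripped it across the cup, set it low in front of the flares and slid it in until I felt the stop (about 12 N). Then I eased off, opened the gripper and lifted clear.

Last checks:
- **Holder position:** from the wrist picture, its origin is at rail x of about 45 mm and y of about -3 mm. It is in line with the guide to within about 1–2°. The foot's rear edge, measured separately, gives the same x.
- **Flat on the counter:** I did not measure this directly. The holder looks upright in the picture, and the upward force as I set it down shows the foot was on the counter.
- **Robot:** the gripper is about 10 cm above the cup and wrist force is close to zero.
- **Disc cup:** it has not moved. A raw brightness comparison did show a change, but image matching put the cup at the same pixel position, so that was only lighting.

The rim gave y of about -3 mm, while the slide measurements gave about 0. The difference is within the 16 mm tolerance.

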